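# Level the bench scale's platter by feel

### The arm

A 7-joint arm with a two-finger parallel gripper is mounted at the origin on the work surface. World frame = base frame: x ahead of the robot, y to its left, z up, the work surface at z = 0. Lengths are in m, angles in rad, forces in N, time in s.
With the tool pointing down it reaches from about 0.4 to 0.875 m from the base axis. Payload 19.3 kg.
Tool frame: the origin (TCP) lies at the very end of the fingers, on their centre line; the grasp point (between the pads) lies 19 mm behind it; z points along the fingers, y is the direction in which the jaws open and shut (so a half turn about z gives the same grasp; the last joint's range is limited). The gripper opens to 85 mm and grips with 20 to 120 N. Pads are 22 mm wide; open, the fingers measure 114 mm over their backs; the gripper's body (76 mm by 85 mm) begins 54 mm behind the grasp point. The pads swing forward as they close: fully open they stand 13 mm farther back than shut.
Start: joints at [1.083, 0.521, -0.036, 1.599, 0.021, 1.021, -0.113], TCP at [0.254, -0.571, 0.231] pointing down, gripper open.
Joint ranges: [-2.91, 2.91], [-0.3, 2.13], [-1.5, 1.42], [0.17, 2.43], [-1.26, 4.41], [0.16, 1.93], [-2.52, 2.52]. Speed limits (rad/s): [1.89, 1.89, 2.39, 2.39, 3.01, 3.01, 3.01].

### API

Orientations are given as [roll, pitch, yaw] about the fixed x, y, z axes, in that order (R = Rz(yaw) Ry(pitch) Rx(roll)).
In Python, from workcell import bot, vision, job_done gives the robot as it stands.
- The arm moves only by the tool arm_command, never from a script. Its arguments are lists of equal length, an entry for each row: "gripper": the finger opening in cm, from 0 to 8.54; "slide": the shift along the tool's x, y, z in cm, a list of three; "turn": the turn, a rotation vector about the tool's x, y, z in degrees, a list of three. A call has 1 to 5 rows; each row is the pose to reach, as a shift and turn from the pose commanded when the call began, along the tool's axes at that moment; what a row does not reach only later rows make up. A row lasts 1/8 s, in which the tool goes at most 62.5 mm and 10.7 degrees, less where a joint would pass 70% of its speed; a pose out of reach is approached as far as the arm can. A call with a gripper value outside its range is refused whole. The fingers move at their own pace and stop on an object; "force" is the grip in N (left out, the last holds). Time passes only in rows, so rows that repeat a pose let the fingers close. It gives the time, the measured TCP pose, the force and the opening at its end, in the units of the state.
- bot.observe(): the state, without advancing time (a new reading comes with each control period).
- vision.grab_frame(name): name is "scene" or "top"; returns the picture (400x640x3 uint8, blue, green, red); there is no depth.
- vision.camera_model(name): a dict with "mtx" (3x3 intrinsics, pixels), "T" (4x4, takes a point from camera to world coordinates). Camera axes: x right, y down, z forward; pixel columns grow to the right and rows downward; lengths in m; the calibration is good to about 2 mm. A picture is of the moment at which its call begins. camera_model takes no time and is no camera call.
- job_done(): hands the job in, once; it reports no verdict.
The state is a dict: "clock": time; "qpos": joint angles; "qd": joint speeds; "joint_efforts": joint torques, N m; "position": TCP position; "tool_rot": TCP orientation; "force": force on the tool from outside, world axes, zero at the start; "moment": the same for the moment, N m; "grip_width": finger opening in m.
Only numpy, scipy, OpenCV 4.12 (cv2) and the standard library are available. Lean on these libraries where they do the work, as an engineer would, in place of code of your own. Each camera call takes 0.05 s, during which the arm holds its last target. There are 200 camera calls.

### The job

The round platter of the bench scale has been knocked out of level. Take the probe from its block, touch it lightly round the platter to feel where the rim stands highest, press that spot gently down until the platter is level, then put the probe back upright in its block, fully home. Touch the scale with nothing but the probe, and leave the bowl, scraper and jar alone.

Things in the scene. Friction and masses are not known exactly. Their poses are not given: they have to be found in the camera images.
- scale: Fixed bench scale: black base 180 (x) by 200 (y) by 45 mm high; over its middle, on a short neck, a flat plain metal disc, the platter, 180 mm across and 6 mm thick. Origin: centre of the base's underside on the table, z up. The scale is spoilt by more than 25 N from the probe.
- platter_mid (a point): Fixed point over the base's centre, 75 mm above the table: nominal middle of the platter's top; really the neck stands up to 4 mm higher or lower. The platter tilts stiffly about one level line through its middle, 13 mm under its top. Where that line runs, and so where the rim's high spot is, differs every time and this pose does not show it: find it by touch.
- platter (a joint): Platter's lean in rad, without its direction: 0 level; starts 0.03 to 0.045 (high spot 2.4 to 3.6 mm above the middle, 80 mm out). Pressing the high spot lowers it (negative: past level), pressing the low side raises it. It gives way slowly at about 9 N at those spots 80 mm out, not at all a quarter turn from them, does not move under less force, and stays where left.
- probe_grip (a point): The probe, 95 to 170 g: steel rod 10 mm thick, 70 mm long, round tip down; above it a collar 36 mm across, 6 mm thick; above that a square black handle 22 by 22 mm, 56 mm high. This point is the handle's centre, 104 mm above the rod's tip, 28 mm above the collar's top; z up along the handle, x and y square to its sides. At the start the probe hangs in the block's hole.
- block_hole0 (a point): Centre of the mouth of the upright hole (16 mm wide, right through) in the top of a fixed wooden block 56 by 56 mm, 74 mm high. With the probe fully home its collar lies on the block's top and its handle's centre is 34 mm above this point.
- bowl: Bystander: white bowl 120 mm across, 55 mm high; origin under its centre.
- scraper: Bystander: flat red dough scraper 110 by 75 mm with a 14 mm thick edge grip, lying on the table; origin under its centre.
- jar: Bystander: clear jar with a metal cap, 72 mm across, 100 mm high; origin under its centre.
There are look-alikes about, which are no part of the job. What is meant by the part that bears probe_grip is not green, and is the smaller of those in its own colour.

How it is judged:
On the way, in this order (a step that is already met when the one before it is completed fails the run):
1. the probe, out of its block, touches the platter while it is still out of level (contact force between probe and scale above 0.5 N and value of joint platter above 0.02 rad and horizontal distance between probe_grip and scale below 0.1 m), for 0.02 s.
2. the platter is level with the probe off it (value of joint platter between -0.01 and 0.01 rad and contact force between probe and scale below 0.1 N), for 0.2 s.
At the end, for the whole second after the job is handed in: the platter is level to within 0.01 rad (0.9 mm at the rim), and the probe stands released, at rest and upright (within 0.05 rad) in its block's hole with its collar down on the block (within 3 mm) (value of joint platter between -0.01 and 0.01 rad and horizontal distance between probe_grip and block_hole0 below 0.006 m and z of probe_grip in the frame of block_hole0 between 0.031 and 0.037 m and angle between probe_grip's own z axis and vertical below 0.05 rad and contact force between the fingers and probe below 0.1 N and linear speed of probe below 0.02 m/s); the robot touches nothing.
It fails at once if the probe presses the scale with more than 25 N (contact force between probe and scale above 25 N).
It fails at once if the fingers or the arm touch the scale (contact force between any of the fingers, the arm and scale above 0.5 N).
It fails at once if the platter is pushed clearly further out of level (beyond 0.06 rad) or well past level (beyond -0.025 rad) (value of joint platter above 0.06 rad or value of joint platter below -0.025 rad).
It fails at once if the bowl, scraper or jar is moved by more than 15 mm (distance of any of bowl, scraper, jar from where it was at the start of the episode above 0.015 m).
It also fails if it takes over 72 s, if anything falls off the work surface, if the arm or the gripper's body presses on something with over 40 N, if the wrist force passes 120 N, or if a joint passes its speed limit or range.

## Working session

There is one attempt and no reset: what is moved stays moved. The work goes in short steps, Python scripts to look and compute and a tool call to move; the robot and the scene stay as the last step left them, time stands still between calls to the robot, and variables do not carry over. Pictures are saved under pics/ and viewed, about 8 in all and at most 12, crops included, and the job is handed in when it is done.

Besides the shell and the picture viewer there is one more tool, called after "Request:" as name(argument=value, ...) on one line, values as JSON. arm_command: Moves the arm, as the interface text tells. Its arguments: {"type":"object","properties":{"gripper":{"type":"array","items":{"type":"number"}},"slide":{"type":"array","items":{"type":"array","items":{"type":"number"}}},"turn":{"type":"array","items":{"type":"array","items":{"type":"number"}}},"force":{"type":"number"}},"required":["gripper","slide","turn"]}

```bash
mkdir -p pics; ls
python3 - <<'E'
from workcell import bot, vision
import cv2,numpy as np
np.set_printoptions(precision=4,suppress=True)
for n in("scene","top"):
    im=vision.grab_frame(n); cv2.imwrite(f"pics/{n}0.png",im)
    m=vision.camera_model(n); print(n,m["mtx"],m["T"])
s=bot.observe(); print(s)
E
```

```text
pics
scene [[458.1862   0.     326.9159]
 [  0.     458.1862 200.6823]
 [  0.       0.       1.    ]] [[-0.046   0.7396 -0.6715  1.3137]
 [ 0.9987  0.0209 -0.0454  0.0905]
 [-0.0196 -0.6728 -0.7396  0.9133]
 [ 0.      0.      0.      1.    ]]
top [[490.4273   0.     314.6575]
 [  0.     490.4273 198.056 ]
 [  0.       0.       1.    ]] [[ 0.0199 -0.9884  0.1504  0.3964]
 [-0.9997 -0.0218 -0.0113  0.0403]
 [ 0.0144 -0.1501 -0.9886  1.4712]
 [ 0.      0.      0.      1.    ]]
{'clock': 0.1, 'qpos': array([ 1.0828,  0.522 , -0.0363,  1.5999,  0.0212,  1.0211, -0.1128]), 'qd': array([-0.0003, -0.0002, -0.0001, -0.0024, -0.0019,  0.0001, -0.0001]), 'joint_efforts': array([  0.0081, -92.847 ,   1.9848, -37.0531,   0.0181,   0.0053,
        -0.0002]), 'position': array([ 0.2534, -0.571 ,  0.2308]), 'tool_rot': array([-3.1406,  0.0001,  0.4177]), 'force': array([0.0452, 0.0366, 0.9957]), 'moment': array([-0.0051, -0.0008,  0.0175]), 'grip_width': 0.08567247032305335}
```

View pics/scene0.png

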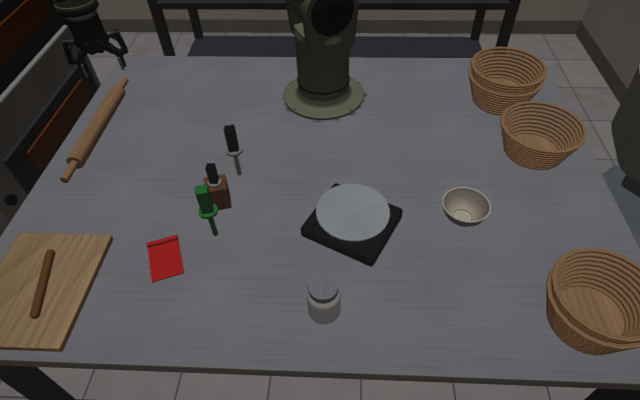

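View pics/top0.png

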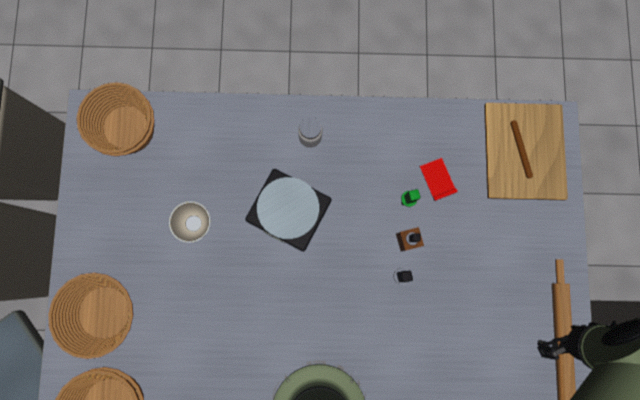

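Candidates: a black-handled probe in the wooden block (scene 213,175; top 414,238), a black one standing free (scene 232,140; top 404,277), and a green one (scene 205,195; top 411,197). The one in the block fits: it is not green, it looks smaller than the other black one, and it hangs in the hole. I'll confirm this with an enlarged crop.

```bash
cat > h.py <<'E'
from workcell import bot, vision
import cv2,numpy as np
np.set_printoptions(precision=4,suppress=True)
M={n:vision.camera_model(n) for n in("scene","top")}
def ray(n,uv):
    m=M[n]; d=m["T"][:3,:3]@np.linalg.solve(m["mtx"],[*uv,1.]); return m["T"][:3,3],d
def onz(n,uv,z):
    o,d=ray(n,uv); return o+d*(z-o[2])/d[2]
def tri(a,b):
    A=[];B=[]
    for n,uv in(("scene",a),("top",b)):
        o,d=ray(n,uv); d/=np.linalg.norm(d); P=np.eye(3)-np.outer(d,d); A.append(P);B.append(P@o)
    return np.linalg.lstsq(np.vstack(A),np.hstack(B),rcond=None)[0]
def proj(n,p):
    T=np.linalg.inv(M[n]["T"]); q=M[n]["mtx"]@(T[:3,:3]@p+T[:3,3]); return q[:2]/q[2]
E
python3 - <<'E'
from h import *
a=cv2.imread("pics/scene0.png");b=cv2.imread("pics/top0.png")
A=cv2.resize(a[110:245,170:260],None,fx=4.4,fy=4.4,interpolation=cv2.INTER_CUBIC)
B=cv2.resize(b[180:295,385:445],None,fx=5.165,fy=5.165,interpolation=cv2.INTER_CUBIC)
cv2.imwrite("pics/crop.png",np.hstack([A[:590],cv2.resize(B,None,fx=1,fy=1)[:590]]))
# scale platter: base (black) & platter masks in top
hsv=cv2.cvtColor(b,cv2.COLOR_BGR2HSV)
for nm,im,(x0,y0,x1,y1) in(("scene",a,(290,170,415,270)),("top",b,(235,160,345,260))):
    sub=im[y0:y1,x0:x1]
    g=sub.min(axis=2); 
    mk=(sub.max(axis=2)<50).astype(np.uint8)
    pl=((sub[...,1].astype(int)-sub[...,2]>4)&(g>110)).astype(np.uint8)
    for k,q in(("base",mk),("plat",pl)):
        c,_=cv2.findContours(q,cv2.RETR_EXTERNAL,cv2.CHAIN_APPROX_NONE)
        c=max(c,key=cv2.contourArea)
        h=cv2.convexHull(c)
        if k=="plat":
            e=cv2.fitEllipse(h); p=(e[0][0]+x0,e[0][1]+y0); print(nm,k,e,p,onz(nm,p,.075))
        else:
            r=cv2.boxPoints(cv2.minAreaRect(h))+[x0,y0]; print(nm,k,cv2.minAreaRect(h),r.mean(0),[onz(nm,u,.045) for u in r],onz(nm,r.mean(0),.045))
E
```

```text
scene base ((61.02061462402344, 51.95360565185547), (86.50748443603516, 64.67755126953125), 23.962486267089844) [351.0206 221.9536] [array([ 0.6354, -0.0266,  0.045 ]), array([0.4312, 0.0266, 0.045 ]), array([0.5513, 0.2308, 0.045 ]), array([0.7299, 0.1603, 0.045 ])] [0.5942 0.0995 0.045 ]
scene plat ((62.5223503112793, 41.64139175415039), (56.06520462036133, 72.0060806274414), 93.73192596435547) (352.5223503112793, 211.6413917541504) [0.5866 0.1025 0.075 ]
top base ((71.85668182373047, 59.51273727416992), (24.022415161132812, 59.776710510253906), 28.610462188720703) [306.8567 219.5127] [array([0.4881, 0.1164, 0.045 ]), array([0.6445, 0.0366, 0.045 ]), array([ 0.6115, -0.0262,  0.045 ]), array([0.4562, 0.0544, 0.045 ])] [0.5494 0.0456 0.045 ]
top plat ((53.83101272583008, 42.36774444580078), (60.61259841918945, 75.93048858642578), 14.778685569763184) (288.8310127258301, 202.36774444580078) [0.5946 0.0984 0.075 ]
```

View pics/crop.png

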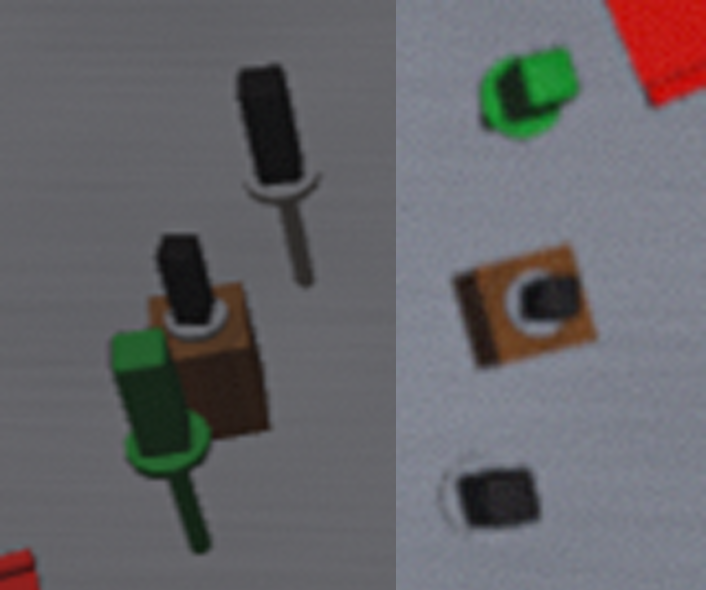

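The crop confirms it: the smaller black-handled probe hangs in the block, while the bigger black one and the green one stand free. Next I'll work out its coordinates and those of the scale.

Run:
```python
from h import *
a=cv2.imread("pics/scene0.png");b=cv2.imread("pics/top0.png")
print("handle top",onz("top",(417.1,238.1),.136),onz("scene",(210.9,165.2),.136),tri((210.9,165.2),(417.1,238.1)))
print("block top",onz("top",(412,238.9),.074),"collar sc",onz("scene",(214.8,182.3),.08))
# block mask in top
for n,im,roi in(("top",b,(390,220,440,260)),("scene",a,(195,160,240,220))):
    x0,y0,x1,y1=roi; s=cv2.cvtColor(im[y0:y1,x0:x1],cv2.COLOR_BGR2HSV)
    m=((s[...,0]<20)&(s[...,1]>80)&(s[...,2]>(75 if n=="top" else 60))).astype(np.uint8)
    c=max(cv2.findContours(m,0,1)[0],key=cv2.contourArea)
    if n=="top":
        r=cv2.minAreaRect(c); P=[onz(n,u,.074) for u in cv2.boxPoints(r)+[x0,y0]]; print(r,P,np.mean(P,0))
        for i in range(4): d=P[i]-P[i-1]; print(np.linalg.norm(d),np.degrees(np.arctan2(d[1],d[0])))
# platter top: print profile colors
print(b[208,240:340].tolist()[::4]); print(a[212,296:410].tolist()[::4])
# world circle/edges: base outline
for n,im,c in(("top",b,(288,208)),("scene",a,(352,213))):
    g=im.max(axis=2)
    rr=np.linspace(10,60,201); pts=[]
    for t in np.arange(0,360,6):
        xs=c[0]+rr*np.cos(np.radians(t)); ys=c[1]+rr*np.sin(np.radians(t))
        p=cv2.remap(cv2.GaussianBlur(g,(3,3),0),xs[None].astype(np.float32),ys[None].astype(np.float32),1)[0].astype(float)
        i=np.argmax(p<0.6*np.median(p[:30]))
        if i>0 : pts.append((xs[i],ys[i]))
    W=np.array([onz(n,u,.075) for u in pts])[:,:2]
    from scipy.optimize import least_squares
    f=least_squares(lambda q:np.hypot(*(W-q[:2]).T)-.09,[.59,.1],loss="soft_l1",f_scale=.003)
    print(n,len(pts),f.x,np.round(np.hypot(*(W-f.x).T)*1000))
# base yaw from corners in the top
P=[onz("top",u,.045)[:2] for u in((275,169),(331,201),(303,250),(246,214))]
print(P,np.mean(P,0))
for i in range(4): d=P[i]-P[i-1]; print(np.linalg.norm(d),np.degrees(np.arctan2(d[1],d[0])))
```

```text
handle top [ 0.4951 -0.2566  0.136 ] [ 0.497  -0.2511  0.136 ] [ 0.4948 -0.2546  0.134 ]
block top [ 0.4971 -0.2557  0.074 ] collar sc [ 0.5015 -0.2517  0.08  ]
((21.545873641967773, 18.486238479614258), (19.252307891845703, 18.77339744567871), 73.3007583618164) [array([ 0.5162, -0.2209,  0.074 ]), array([ 0.5328, -0.2727,  0.074 ]), array([ 0.4804, -0.2879,  0.074 ]), array([ 0.464 , -0.2364,  0.074 ])] [ 0.4984 -0.2544  0.074 ]
0.054409222908739195 16.486344633496
0.05433253248167033 -72.24846630006859
0.0545352595712099 -163.8265113663413
0.0540321892850199 107.62575080872777
[[145, 134, 128], [142, 131, 128], [144, 133, 129], [36, 34, 36], [87, 82, 77], [172, 165, 152], [177, 170, 156], [169, 161, 147], [170, 161, 147], [167, 158, 149], [162, 153, 141], [172, 163, 150], [166, 158, 145], [164, 158, 145], [172, 163, 150], [170, 161, 151], [170, 163, 150], [166, 157, 143], [165, 157, 145], [169, 159, 148], [47, 44, 44], [37, 34, 36], [127, 119, 116], [137, 128, 124], [136, 128, 126]]
[[106, 102, 101], [106, 101, 101], [107, 102, 102], [106, 101, 101], [57, 54, 55], [109, 108, 104], 
[... 361 characters left out ...]
], [103, 99, 98]]
top 52 [0.58   0.1017] [90. 90. 91. 90. 90. 90. 90. 90. 91. 90. 90. 90. 90. 90. 90. 90. 90. 90.
 91. 92. 90. 92. 90. 91. 90. 90. 90. 90. 90. 90. 90. 90. 90. 90. 91. 91.
 91. 90. 90. 90. 90. 91. 90. 90. 91. 91. 92. 91. 90. 91. 91. 91.]
scene 36 [0.5842 0.1023] [90. 90. 89. 90. 90. 90. 91. 90. 90. 90. 91. 91. 91. 91. 91. 91. 91. 90.
 90. 91. 90. 89. 90. 90. 89. 89. 89. 90. 89. 89. 90. 91. 95. 95. 90. 90.]
[array([0.6978, 0.1434]), array([ 0.6056, -0.0242]), array([0.4605, 0.0548]), array([0.5618, 0.2237])] [0.5814 0.0994]
0.15798953870481292 -30.553644265738786
0.19122574571549958 -118.83249050533458
0.16516417088364155 151.45018682554695
0.19691914782317366 59.05934169970766
```

Scale centre is about (0.580, 0.102), and the probe is at (0.498, −0.2545) with handle yaw about 5°. Moving over the probe.

Request:
arm_command(gripper=[6,6,6,6,6], slide=[[5,-2.7,0],[10,-5.4,0],[15,-8.1,0],[20,-10.8,0],[25,-13.5,0]], turn=[[0,0,4],[0,0,8],[0,0,12],[0,0,16],[0,0,18.9]], force=60)

```text
clock: 0.72
position: [0.4281, -0.3448, 0.2312]
tool_rot: [-3.141, 0.0, 0.086]
force: [0.3, -0.6, 0.4]
grip_width: 0.0601
```

```bash
cat >> h.py <<'E'
from scipy.spatial.transform import Rotation as Ro
def go(x,y,z,yaw=None):
    "slide (cm) and turn (deg) to reach TCP x,y,z pointing down at yaw (deg)"
    s=bot.observe(); R=Ro.from_euler("xyz",s["tool_rot"])
    T=Ro.from_euler("xyz",[np.pi,0,np.radians(yaw) if yaw is not None else s["tool_rot"][2]])
    print("t",round(s["clock"],2),"pos",s["position"],"rot",np.degrees(s["tool_rot"]),"F",s["force"],"M",s["moment"],"w",round(s["grip_width"],4))
    print("slide",R.inv().apply(np.array([x,y,z])-s["position"])*100,"turn",np.degrees((R.inv()*T).as_rotvec()))
E
python3 -c "
from h import *
go(.498,-.2545,.2,5)"
```

```text
t 0.72 pos [ 0.4281 -0.3448  0.2312] rot [-179.9933    0.0106    4.9157] F [ 0.2694 -0.5895  0.3708] M [-0.0013 -0.0457 -0.046 ] w 0.0601
slide [ 7.7383 -8.3974  3.119 ] turn [-0.0067  0.0106 -0.0843]
```

Request:
arm_command(gripper=[6,6,6], slide=[[3.9,-4.2,1],[7.7,-8.4,3.1],[7.7,-8.4,3.1]], turn=[[0,0,0],[0,0,0],[0,0,0]])

```text
clock: 1.1
position: [0.4984, -0.2514, 0.1986]
tool_rot: [-3.139, 0.001, 0.094]
force: [-0.7, -1.0, -0.1]
grip_width: 0.06
```

```bash
python3 -c "
from h import *
b=vision.grab_frame('scene'); 
cv2.imwrite('pics/c2.png',cv2.resize(b[80:230,150:280],None,fx=4,fy=4,interpolation=2))
go(.498,-.2545,.087,5)"
```

```text
t 1.15 pos [ 0.4972 -0.254   0.1994] rot [-179.9302    0.0801    5.236 ] F [-1.1335 -0.7679  0.6993] M [-0.0194  0.0022 -0.0303] w 0.0602
slide [ 0.0931  0.0719 11.236 ] turn [-0.0696  0.0802  0.2359]
```

View pics/c2.png

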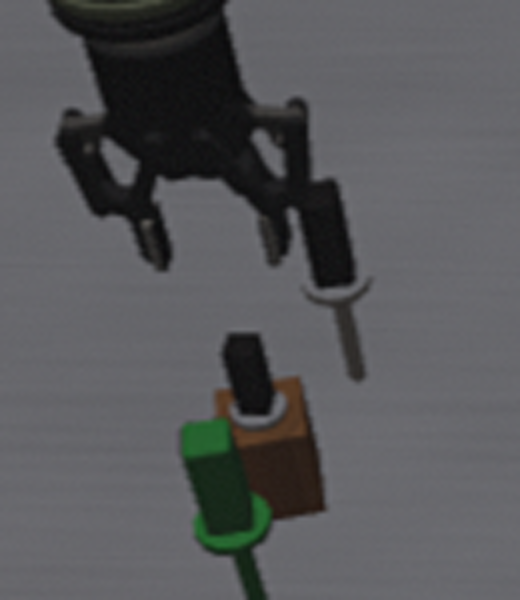

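The jaws are centred over the handle: fingertips at crop 160,265 and 275,260, handle top at 243,345. Descending, then gripping.

Request:
arm_command(gripper=[6,6,6,6,6], slide=[[0,0,3],[0,0,6],[0,0,9],[0,0,11.2],[0,0,11.2]], turn=[[0,0,0],[0,0,0],[0,0,0],[0,0,0],[0,0,0]])

```text
clock: 1.78
position: [0.4953, -0.2567, 0.0873]
tool_rot: [-3.141, 0.002, 0.087]
force: [0.2, -0.0, -0.4]
grip_width: 0.0599
```

Request:
arm_command(gripper=[3,2.2,1.5,1.5,1.5], slide=[[0,0,0],[0,0,0],[0,0,0],[0,0,0],[0,0,0]], turn=[[0,0,0],[0,0,0],[0,0,0],[0,0,0],[0,0,0]], force=60)

```text
clock: 2.4
position: [0.497, -0.2564, 0.0895]
tool_rot: [3.141, -0.001, 0.088]
force: [-1.8, 0.7, 8.2]
grip_width: 0.0214
```

```bash
python3 -c "
from h import *
go(.498,-.2545,.087,5)"
```

```text
t 2.4 pos [ 0.497  -0.2564  0.0895] rot [179.95    -0.077    5.0209] F [-1.7964  0.7409  8.1884] M [ 0.1262  0.5004 -0.0083] w 0.0214
slide [ 0.1111 -0.1802  0.2483] turn [ 0.05   -0.077   0.0209]
```

Request:
arm_command(gripper=[1.5,1.5,1.5,1.5,1.5], slide=[[0,0,-1],[0,0,-3],[0,0,-6],[0,0,-9],[0,0,-12]], turn=[[0,0,0],[0,0,0],[0,0,0],[0,0,0],[0,0,0]])

```text
clock: 3.02
position: [0.4966, -0.256, 0.2102]
tool_rot: [3.141, -0.001, 0.088]
force: [0.6, -0.1, -1.6]
grip_width: 0.0215
```

Request:
arm_command(gripper=[1.5,1.5], slide=[[0,0,0],[0,0,0]], turn=[[0,0,0],[0,0,0]])

```text
clock: 3.28
position: [0.4964, -0.2559, 0.2083]
tool_rot: [-3.142, 0.0, 0.088]
force: [-0.7, 0.4, -2.7]
grip_width: 0.0214
```

```bash
python3 -c "
from h import *
b=vision.grab_frame('scene'); 
cv2.imwrite('pics/c3.png',cv2.resize(b[60:230,150:280],None,fx=3.5,fy=3.5,interpolation=2))
go(.58,.102,.2,5)"
```

```text
t 3.33 pos [ 0.4963 -0.2558  0.2079] rot [-179.9771    0.0382    5.0417] F [ 0.1751  0.3946 -2.9668] M [-0.0073 -0.0388 -0.0448] w 0.0215
slide [ 11.4856 -34.9062   0.7983] turn [-0.0229  0.0382  0.0417]
```

View pics/c3.png

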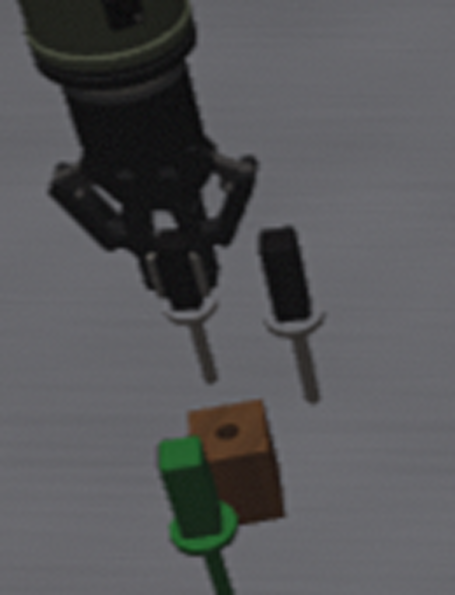

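The probe is held upright, and the empty hole shows at crop 228,432. Moving over the platter's middle.

Request:
arm_command(gripper=[1.5,1.5,1.5,1.5,1.5], slide=[[1.6,-5,0],[3.3,-10,0],[5,-15,0],[6.6,-20,0],[8.2,-25,0]], turn=[[0,0,0],[0,0,0],[0,0,0],[0,0,0],[0,0,0]])

```text
clock: 3.95
position: [0.5562, 0.0019, 0.2076]
tool_rot: [3.142, 0.001, 0.088]
force: [0.9, 0.3, -1.1]
grip_width: 0.0209
```

Request:
arm_command(gripper=[1.5,1.5,1.5,1.5,1.5], slide=[[1.6,-5,0],[3.3,-9.9,0],[3.3,-9.9,2],[3.3,-9.9,3],[3.3,-9.9,3]], turn=[[0,0,0],[0,0,0],[0,0,0],[0,0,0],[0,0,0]])

```text
clock: 4.58
position: [0.58, 0.1008, 0.1774]
tool_rot: [3.141, 0.002, 0.087]
force: [0.9, -0.8, -0.5]
grip_width: 0.0214
```

```bash
python3 -c "
from h import *
print('hole',onz('scene',(150+228/3.5,60+432/3.5),.074))
go(.58,.102,.165,5)"
```

```text
hole [ 0.4997 -0.2524  0.074 ]
t 4.58 pos [0.58   0.1008 0.1774] rot [179.9682   0.1175   4.9811] F [ 0.9275 -0.7977 -0.4517] M [-0.0428 -0.0268 -0.0184] w 0.0214
slide [ 0.0136 -0.1157  1.239 ] turn [ 0.0318  0.1175 -0.0188]
```

Request:
arm_command(gripper=[1.5,1.5,1.5,1.5,1.5], slide=[[0,-0.1,0.5],[0,-0.1,1.0],[0,-0.1,1.0],[0,-0.1,1.1],[0,-0.1,1.2]], turn=[[0,0,0],[0,0,0],[0,0,0],[0,0,0],[0,0,0]])

```text
clock: 5.2
position: [0.5805, 0.1028, 0.1664]
tool_rot: [-3.142, -0.0, 0.088]
force: [-0.5, -0.9, -1.5]
grip_width: 0.0215
```

Request:
arm_command(gripper=[1.5,1.5,1.5], slide=[[0,0,0.05],[0,0,0.1],[0,0,0.1]], turn=[[0,0,0],[0,0,0],[0,0,0]])

```text
clock: 5.58
position: [0.5804, 0.1028, 0.1653]
tool_rot: [-3.142, 0.0, 0.088]
force: [0.0, -1.0, -1.4]
grip_width: 0.0213
```

Request:
arm_command(gripper=[1.5,1.5,1.5], slide=[[0,0,0.05],[0,0,0.1],[0,0,0.1]], turn=[[0,0,0],[0,0,0],[0,0,0]])

```text
clock: 5.95
position: [0.5804, 0.1028, 0.1642]
tool_rot: [-3.142, 0.0, 0.088]
force: [-0.3, 1.5, -1.4]
grip_width: 0.0217
```

Request:
arm_command(gripper=[1.5,1.5,1.5], slide=[[0,0,0.05],[0,0,0.1],[0,0,0.1]], turn=[[0,0,0],[0,0,0],[0,0,0]])

```text
clock: 6.32
position: [0.5804, 0.1028, 0.1633]
tool_rot: [-3.142, 0.0, 0.088]
force: [0.1, 0.7, -0.9]
grip_width: 0.021
```

Request:
arm_command(gripper=[1.5,1.5,1.5], slide=[[0,0,0.05],[0,0,0.1],[0,0,0.1]], turn=[[0,0,0],[0,0,0],[0,0,0]])

```text
clock: 6.7
position: [0.5804, 0.1027, 0.1622]
tool_rot: [3.142, 0.0, 0.088]
force: [-0.1, -0.0, -0.8]
grip_width: 0.0211
```

Request:
arm_command(gripper=[1.5,1.5,1.5], slide=[[0,0,0.05],[0,0,0.1],[0,0,0.1]], turn=[[0,0,0],[0,0,0],[0,0,0]])

```text
clock: 7.08
position: [0.5804, 0.1027, 0.1612]
tool_rot: [3.142, 0.0, 0.088]
force: [-0.1, -0.0, -1.1]
grip_width: 0.0217
```

Request:
arm_command(gripper=[1.5,1.5,1.5], slide=[[0,0,0.05],[0,0,0.1],[0,0,0.1]], turn=[[0,0,0],[0,0,0],[0,0,0]])

```text
clock: 7.45
position: [0.5804, 0.1027, 0.1603]
tool_rot: [-3.142, 0.0, 0.088]
force: [-0.6, 0.0, -0.5]
grip_width: 0.0214
```

Request:
arm_command(gripper=[1.5,1.5,1.5], slide=[[0,0,0.05],[0,0,0.1],[0,0,0.1]], turn=[[0,0,0],[0,0,0],[0,0,0]])

```text
clock: 7.82
position: [0.5804, 0.1028, 0.1593]
tool_rot: [-3.142, 0.0, 0.088]
force: [0.6, 0.6, -1.2]
grip_width: 0.0214
```

Request:
arm_command(gripper=[1.5,1.5,1.5], slide=[[0,0,0.05],[0,0,0.1],[0,0,0.1]], turn=[[0,0,0],[0,0,0],[0,0,0]])

```text
clock: 8.2
position: [0.5805, 0.1027, 0.1583]
tool_rot: [-3.142, 0.0, 0.088]
force: [-0.5, 0.8, -1.4]
grip_width: 0.0214
```

Request:
arm_command(gripper=[1.5,1.5,1.5], slide=[[0,0,0.05],[0,0,0.1],[0,0,0.1]], turn=[[0,0,0],[0,0,0],[0,0,0]])

```text
clock: 8.57
position: [0.5804, 0.1028, 0.1573]
tool_rot: [-3.142, 0.0, 0.088]
force: [0.1, 0.6, -1.9]
grip_width: 0.021
```

Request:
arm_command(gripper=[1.5,1.5,1.5], slide=[[0,0,0.03],[0,0,0.06],[0,0,0.06]], turn=[[0,0,0],[0,0,0],[0,0,0]])

```text
clock: 8.95
position: [0.5805, 0.1028, 0.1568]
tool_rot: [-3.142, -0.0, 0.088]
force: [-0.8, -0.1, 1.2]
grip_width: 0.0211
```

Request:
arm_command(gripper=[1.5,1.5,1.5], slide=[[0,0,0.03],[0,0,0.06],[0,0,0.06]], turn=[[0,0,0],[0,0,0],[0,0,0]])

```text
clock: 9.32
position: [0.5807, 0.1028, 0.1565]
tool_rot: [-3.141, -0.001, 0.088]
force: [-1.5, -0.8, 7.6]
grip_width: 0.0209
```

Request:
arm_command(gripper=[1.5,1.5,1.5], slide=[[0,0,0.03],[0,0,0.06],[0,0,0.06]], turn=[[0,0,0],[0,0,0],[0,0,0]])

```text
clock: 9.7
position: [0.5808, 0.1028, 0.1563]
tool_rot: [-3.141, -0.001, 0.088]
force: [-2.4, -0.7, 13.0]
grip_width: 0.0212
```

Contact at the centre comes at TCP z ≈ 0.1569, with about 9 N per commanded mm. Now a rim point at tool +x, 75 mm out.

Request:
arm_command(gripper=[1.5,1.5,1.5,1.5,1.5], slide=[[0,0,-0.7],[2.5,0,-0.7],[5,0,-0.7],[7.5,0,-0.7],[7.5,0,-0.7]], turn=[[0,0,0],[0,0,0],[0,0,0],[0,0,0],[0,0,0]])

```text
clock: 10.32
position: [0.6561, 0.1094, 0.1621]
tool_rot: [-3.142, 0.0, 0.088]
force: [0.1, -0.1, -1.9]
grip_width: 0.021
```

Request:
arm_command(gripper=[1.5,1.5,1.5], slide=[[0,0,0.08],[0,0,0.16],[0,0,0.16]], turn=[[0,0,0],[0,0,0],[0,0,0]])

```text
clock: 10.7
position: [0.6549, 0.1093, 0.161]
tool_rot: [3.142, 0.0, 0.088]
force: [-0.1, 0.2, -2.0]
grip_width: 0.0215
```

Request:
arm_command(gripper=[1.5,1.5,1.5], slide=[[0,0,0.03],[0,0,0.06],[0,0,0.06]], turn=[[0,0,0],[0,0,0],[0,0,0]])

```text
clock: 11.08
position: [0.6551, 0.1094, 0.1603]
tool_rot: [-3.142, 0.0, 0.088]
force: [-0.1, 0.6, -1.4]
grip_width: 0.0217
```

Request:
arm_command(gripper=[1.5,1.5,1.5], slide=[[0,0,0.03],[0,0,0.05],[0,0,0.05]], turn=[[0,0,0],[0,0,0],[0,0,0]])

```text
clock: 11.45
position: [0.6552, 0.1094, 0.1598]
tool_rot: [-3.142, 0.0, 0.088]
force: [-0.7, -0.7, -1.9]
grip_width: 0.0213
```

Request:
arm_command(gripper=[1.5,1.5,1.5], slide=[[0,0,0.02],[0,0,0.04],[0,0,0.04]], turn=[[0,0,0],[0,0,0],[0,0,0]])

```text
clock: 11.82
position: [0.6552, 0.1094, 0.1594]
tool_rot: [-3.142, 0.0, 0.088]
force: [-0.3, -0.0, -0.5]
grip_width: 0.0212
```

Request:
arm_command(gripper=[1.5,1.5,1.5], slide=[[0,0,0.02],[0,0,0.04],[0,0,0.04]], turn=[[0,0,0],[0,0,0],[0,0,0]])

```text
clock: 12.2
position: [0.6552, 0.1093, 0.159]
tool_rot: [-3.142, 0.0, 0.088]
force: [-0.8, -0.1, -1.4]
grip_width: 0.0216
```

Request:
arm_command(gripper=[1.5,1.5], slide=[[0,0,0.02],[0,0,0.02]], turn=[[0,0,0],[0,0,0]])

```text
clock: 12.45
position: [0.6552, 0.1093, 0.1588]
tool_rot: [-3.142, 0.0, 0.088]
force: [-0.7, 0.4, -1.1]
grip_width: 0.0215
```

Still no contact at 0.1588. Continuing in 0.4–0.5 mm steps.

Request:
arm_command(gripper=[1.5,1.5,1.5], slide=[[0,0,0.02],[0,0,0.04],[0,0,0.04]], turn=[[0,0,0],[0,0,0],[0,0,0]])

```text
clock: 12.82
position: [0.6552, 0.1093, 0.1584]
tool_rot: [-3.142, 0.0, 0.088]
force: [-0.2, 0.2, -0.8]
grip_width: 0.0216
```

Request:
arm_command(gripper=[1.5,1.5,1.5], slide=[[0,0,0.02],[0,0,0.03],[0,0,0.03]], turn=[[0,0,0],[0,0,0],[0,0,0]])

```text
clock: 13.2
position: [0.6552, 0.1094, 0.1581]
tool_rot: [-3.142, 0.0, 0.088]
force: [0.4, 0.3, -1.6]
grip_width: 0.0221
```

Request:
arm_command(gripper=[1.5,1.5,1.5], slide=[[0,0,0.02],[0,0,0.04],[0,0,0.04]], turn=[[0,0,0],[0,0,0],[0,0,0]])

```text
clock: 13.58
position: [0.6551, 0.1094, 0.1577]
tool_rot: [-3.142, 0.0, 0.088]
force: [-0.6, 0.0, -1.8]
grip_width: 0.0214
```

Request:
arm_command(gripper=[1.5,1.5,1.5], slide=[[0,0,0.02],[0,0,0.03],[0,0,0.03]], turn=[[0,0,0],[0,0,0],[0,0,0]])

```text
clock: 13.95
position: [0.6551, 0.1093, 0.1574]
tool_rot: [-3.142, 0.0, 0.088]
force: [0.3, 0.3, -1.8]
grip_width: 0.0216
```

Request:
arm_command(gripper=[1.5,1.5,1.5], slide=[[0,0,0.02],[0,0,0.04],[0,0,0.04]], turn=[[0,0,0],[0,0,0],[0,0,0]])

```text
clock: 14.32
position: [0.6552, 0.1093, 0.157]
tool_rot: [-3.142, 0.0, 0.088]
force: [-0.6, -0.5, -1.2]
grip_width: 0.0216
```

Request:
arm_command(gripper=[1.5,1.5,1.5], slide=[[0,0,0.02],[0,0,0.03],[0,0,0.03]], turn=[[0,0,0],[0,0,0],[0,0,0]])

```text
clock: 14.7
position: [0.6552, 0.1093, 0.1567]
tool_rot: [-3.142, 0.0, 0.088]
force: [0.4, 0.1, -0.5]
grip_width: 0.0209
```

Request:
arm_command(gripper=[1.5,1.5,1.5], slide=[[0,0,0.02],[0,0,0.04],[0,0,0.04]], turn=[[0,0,0],[0,0,0],[0,0,0]])

```text
clock: 15.08
position: [0.6552, 0.1093, 0.1563]
tool_rot: [-3.142, -0.0, 0.088]
force: [-0.5, -0.4, -1.4]
grip_width: 0.0209
```

Request:
arm_command(gripper=[1.5,1.5,1.5], slide=[[0,0,0.02],[0,0,0.03],[0,0,0.03]], turn=[[0,0,0],[0,0,0],[0,0,0]])

```text
clock: 15.45
position: [0.6552, 0.1093, 0.156]
tool_rot: [-3.142, -0.0, 0.088]
force: [0.4, -0.0, -1.1]
grip_width: 0.0214
```

Request:
arm_command(gripper=[1.5,1.5,1.5], slide=[[0,0,0.02],[0,0,0.04],[0,0,0.04]], turn=[[0,0,0],[0,0,0],[0,0,0]])

```text
clock: 15.82
position: [0.6552, 0.1093, 0.1556]
tool_rot: [-3.142, -0.0, 0.088]
force: [0.1, 0.1, -0.8]
grip_width: 0.0214
```

Request:
arm_command(gripper=[1.5,1.5,1.5], slide=[[0,0,0.02],[0,0,0.03],[0,0,0.03]], turn=[[0,0,0],[0,0,0],[0,0,0]])

```text
clock: 16.2
position: [0.6551, 0.1094, 0.1553]
tool_rot: [-3.142, 0.0, 0.088]
force: [-0.1, -0.5, -1.5]
grip_width: 0.0217
```

Request:
arm_command(gripper=[1.5,1.5,1.5], slide=[[0,0,0.02],[0,0,0.04],[0,0,0.04]], turn=[[0,0,0],[0,0,0],[0,0,0]])

```text
clock: 16.58
position: [0.6551, 0.1093, 0.1549]
tool_rot: [3.142, 0.0, 0.088]
force: [0.1, 0.9, -0.8]
grip_width: 0.0217
```

Request:
arm_command(gripper=[1.5,1.5,1.5], slide=[[0,0,0.02],[0,0,0.03],[0,0,0.03]], turn=[[0,0,0],[0,0,0],[0,0,0]])

```text
clock: 16.95
position: [0.6552, 0.1093, 0.1546]
tool_rot: [-3.142, 0.0, 0.088]
force: [-0.8, 0.5, -0.2]
grip_width: 0.0211
```

Request:
arm_command(gripper=[1.5,1.5,1.5], slide=[[0,0,0.02],[0,0,0.04],[0,0,0.04]], turn=[[0,0,0],[0,0,0],[0,0,0]])

```text
clock: 17.32
position: [0.6552, 0.1093, 0.1543]
tool_rot: [3.142, -0.0, 0.088]
force: [0.7, -0.6, 0.7]
grip_width: 0.0217
```

Request:
arm_command(gripper=[1.5,1.5,1.5], slide=[[0,0,0.03],[0,0,0.03],[0,0,0.03]], turn=[[0,0,0],[0,0,0],[0,0,0]])

```text
clock: 17.7
position: [0.6553, 0.1093, 0.154]
tool_rot: [-3.142, -0.0, 0.088]
force: [0.6, -0.6, 3.9]
grip_width: 0.0214
```

+x is low: contact at about 0.1543, 2.5 mm below the middle. So the high spot lies near −x. Next is tool +y for the cross slope.

Request:
arm_command(gripper=[1.5,1.5,1.5,1.5,1.5], slide=[[0,0,-1.0],[-3.7,3.7,-1.0],[-7.5,7.5,-1.0],[-7.5,7.5,-0.6],[-7.5,7.5,-0.55]], turn=[[0,0,0],[0,0,0],[0,0,0],[0,0,0],[0,0,0]])

```text
clock: 18.32
position: [0.5873, 0.0283, 0.1598]
tool_rot: [-3.141, -0.0, 0.088]
force: [1.1, 0.8, -1.4]
grip_width: 0.0212
```

Request:
arm_command(gripper=[1.5,1.5,1.5], slide=[[0,0,0.02],[0,0,0.03],[0,0,0.03]], turn=[[0,0,0],[0,0,0],[0,0,0]])

```text
clock: 18.7
position: [0.5871, 0.0285, 0.159]
tool_rot: [-3.142, 0.0, 0.089]
force: [0.5, 0.1, -1.4]
grip_width: 0.0215
```

Request:
arm_command(gripper=[1.5,1.5,1.5], slide=[[0,0,0.02],[0,0,0.04],[0,0,0.04]], turn=[[0,0,0],[0,0,0],[0,0,0]])

```text
clock: 19.08
position: [0.5871, 0.028, 0.1587]
tool_rot: [-3.142, 0.0, 0.088]
force: [0.0, 0.6, -1.8]
grip_width: 0.0213
```

Request:
arm_command(gripper=[1.5,1.5,1.5], slide=[[0,0,0.02],[0,0,0.04],[0,0,0.04]], turn=[[0,0,0],[0,0,0],[0,0,0]])

```text
clock: 19.45
position: [0.5871, 0.028, 0.1583]
tool_rot: [-3.142, -0.0, 0.088]
force: [0.0, 0.8, -0.8]
grip_width: 0.0215
```

Request:
arm_command(gripper=[1.5,1.5,1.5], slide=[[0,0,0.02],[0,0,0.04],[0,0,0.04]], turn=[[0,0,0],[0,0,0],[0,0,0]])

```text
clock: 19.82
position: [0.5871, 0.028, 0.158]
tool_rot: [3.142, -0.0, 0.088]
force: [-0.2, 0.1, 0.8]
grip_width: 0.0211
```

Request:
arm_command(gripper=[1.5,1.5,1.5], slide=[[0,0,0.02],[0,0,0.04],[0,0,0.04]], turn=[[0,0,0],[0,0,0],[0,0,0]])

```text
clock: 20.2
position: [0.5871, 0.028, 0.1576]
tool_rot: [3.142, -0.0, 0.088]
force: [0.1, 0.2, 4.0]
grip_width: 0.0214
```

Request:
arm_command(gripper=[1.5,1.5,1.5], slide=[[0,0,0.02],[0,0,0.04],[0,0,0.04]], turn=[[0,0,0],[0,0,0],[0,0,0]])

```text
clock: 20.58
position: [0.5872, 0.028, 0.1573]
tool_rot: [3.142, -0.0, 0.088]
force: [-0.6, -1.3, 5.9]
grip_width: 0.0217
```

Estimated lean is about 0.037 rad. The high spot is in tool direction (−0.90, +0.43), with contact expected at z ≈ 0.160 there. Moving to 80 mm out in that direction.

Request:
arm_command(gripper=[1.5,1.5,1.5,1.5,1.5], slide=[[0,0,-0.8],[-3.6,-2,-0.8],[-7.2,-4.05,-0.8],[-7.2,-4.05,-0.5],[-7.2,-4.05,-0.4]], turn=[[0,0,0],[0,0,0],[0,0,0],[0,0,0],[0,0,0]])

```text
clock: 21.2
position: [0.5122, 0.062, 0.1613]
tool_rot: [3.142, -0.001, 0.088]
force: [0.1, 0.3, -1.9]
grip_width: 0.0214
```

Request:
arm_command(gripper=[1.5,1.5], slide=[[0,0,0],[0,0,0]], turn=[[0,0,0],[0,0,0]])

```text
clock: 21.45
position: [0.5121, 0.0618, 0.161]
tool_rot: [-3.142, 0.0, 0.087]
force: [0.0, 0.1, -1.5]
grip_width: 0.0214
```

Request:
arm_command(gripper=[1.5,1.5,1.5], slide=[[0,0,0.03],[0,0,0.06],[0,0,0.06]], turn=[[0,0,0],[0,0,0],[0,0,0]])

```text
clock: 21.82
position: [0.5118, 0.0621, 0.1605]
tool_rot: [-3.142, -0.0, 0.088]
force: [-0.6, -0.5, -1.7]
grip_width: 0.0212
```

Request:
arm_command(gripper=[1.5,1.5,1.5], slide=[[0,0,0.02],[0,0,0.04],[0,0,0.04]], turn=[[0,0,0],[0,0,0],[0,0,0]])

```text
clock: 22.2
position: [0.5117, 0.0621, 0.1601]
tool_rot: [-3.142, 0.0, 0.088]
force: [-0.0, 1.0, -1.1]
grip_width: 0.0211
```

Request:
arm_command(gripper=[1.5,1.5,1.5], slide=[[0,0,0.02],[0,0,0.04],[0,0,0.04]], turn=[[0,0,0],[0,0,0],[0,0,0]])

```text
clock: 22.58
position: [0.5118, 0.0621, 0.1598]
tool_rot: [-3.142, -0.0, 0.088]
force: [-0.0, 0.3, 1.8]
grip_width: 0.0213
```

Contact is at about 0.1599, as predicted. Now I'll press down in small steps.

Request:
arm_command(gripper=[1.5,1.5,1.5], slide=[[0,0,0.03],[0,0,0.06],[0,0,0.06]], turn=[[0,0,0],[0,0,0],[0,0,0]])

```text
clock: 22.95
position: [0.5118, 0.0621, 0.1593]
tool_rot: [3.142, -0.0, 0.088]
force: [-1.4, -0.7, 4.3]
grip_width: 0.0215
```

Request:
arm_command(gripper=[1.5,1.5,1.5], slide=[[0,0,0.03],[0,0,0.06],[0,0,0.06]], turn=[[0,0,0],[0,0,0],[0,0,0]])

```text
clock: 23.32
position: [0.5119, 0.0621, 0.1587]
tool_rot: [3.142, -0.0, 0.088]
force: [-1.5, -0.9, 9.3]
grip_width: 0.0215
```

Request:
arm_command(gripper=[1.5,1.5,1.5], slide=[[0,0,0.03],[0,0,0.06],[0,0,0.06]], turn=[[0,0,0],[0,0,0],[0,0,0]])

```text
clock: 23.7
position: [0.5118, 0.062, 0.1581]
tool_rot: [3.142, -0.0, 0.088]
force: [-2.7, -1.3, 8.2]
grip_width: 0.0211
```

Request:
arm_command(gripper=[1.5,1.5,1.5], slide=[[0,0,0.03],[0,0,0.06],[0,0,0.06]], turn=[[0,0,0],[0,0,0],[0,0,0]])

```text
clock: 24.08
position: [0.5118, 0.062, 0.1575]
tool_rot: [3.142, -0.0, 0.088]
force: [-1.8, -1.2, 8.4]
grip_width: 0.0213
```

Request:
arm_command(gripper=[1.5,1.5,1.5], slide=[[0,0,0.03],[0,0,0.06],[0,0,0.06]], turn=[[0,0,0],[0,0,0],[0,0,0]])

```text
clock: 24.45
position: [0.5117, 0.062, 0.1569]
tool_rot: [3.141, -0.0, 0.088]
force: [-2.4, -1.4, 8.6]
grip_width: 0.0217
```

Request:
arm_command(gripper=[1.5,1.5,1.5], slide=[[0,0,0.02],[0,0,0.04],[0,0,0.04]], turn=[[0,0,0],[0,0,0],[0,0,0]])

```text
clock: 24.82
position: [0.5117, 0.0619, 0.1565]
tool_rot: [3.141, 0.0, 0.088]
force: [-3.3, -0.3, 8.8]
grip_width: 0.0212
```

Request:
arm_command(gripper=[1.5,1.5,1.5], slide=[[0,0,-0.07],[0,0,-0.07],[0,0,-0.07]], turn=[[0,0,0],[0,0,0],[0,0,0]])

```text
clock: 25.2
position: [0.5117, 0.062, 0.1569]
tool_rot: [3.142, 0.0, 0.088]
force: [-1.6, -0.8, 3.5]
grip_width: 0.0213
```

It unloads to about 0.1572 at light touch, around 0.4 mm high still. One slightly deeper press, then unload and check.

Request:
arm_command(gripper=[1.5,1.5,1.5,1.5], slide=[[0,0,0.05],[0,0,0.08],[0,0,0.105],[0,0,0.105]], turn=[[0,0,0],[0,0,0],[0,0,0],[0,0,0]])

```text
clock: 25.7
position: [0.5117, 0.062, 0.1561]
tool_rot: [3.141, 0.0, 0.088]
force: [-1.7, -1.6, 7.9]
grip_width: 0.0212
```

Request:
arm_command(gripper=[1.5,1.5,1.5], slide=[[0,0,-0.08],[0,0,-0.09],[0,0,-0.09]], turn=[[0,0,0],[0,0,0],[0,0,0]])

```text
clock: 26.08
position: [0.5117, 0.0621, 0.1567]
tool_rot: [-3.142, 0.0, 0.088]
force: [-0.8, -1.0, 0.7]
grip_width: 0.0213
```

Request:
arm_command(gripper=[1.5,1.5,1.5], slide=[[0,0,-0.03],[0,0,-0.03],[0,0,-0.03]], turn=[[0,0,0],[0,0,0],[0,0,0]])

```text
clock: 26.45
position: [0.5118, 0.0621, 0.1571]
tool_rot: [-3.142, -0.0, 0.088]
force: [-0.1, -0.2, -0.9]
grip_width: 0.0215
```

The high spot is now at 0.1567 at light touch, level with the middle (0.1568). I'll check the opposite side.

Request:
arm_command(gripper=[1.5,1.5,1.5,1.5,1.5], slide=[[0,0,-0.8],[4.8,-2.3,-0.8],[9.6,-4.6,-0.8],[14.4,-6.9,-0.8],[14.4,-6.9,-0.3]], turn=[[0,0,0],[0,0,0],[0,0,0],[0,0,0],[0,0,0]])

```text
clock: 27.08
position: [0.6512, 0.146, 0.1601]
tool_rot: [-3.14, -0.002, 0.09]
force: [-1.1, 0.0, -1.8]
grip_width: 0.0215
```

Request:
arm_command(gripper=[1.5,1.5,1.5], slide=[[0,0,0.1],[0,0,0.2],[0,0,0.2]], turn=[[0,0,0],[0,0,0],[0,0,0]])

```text
clock: 27.45
position: [0.6489, 0.143, 0.1587]
tool_rot: [3.142, -0.0, 0.087]
force: [0.8, -0.9, -0.7]
grip_width: 0.0211
```

Request:
arm_command(gripper=[1.5,1.5,1.5], slide=[[0,0,0.02],[0,0,0.05],[0,0,0.05]], turn=[[0,0,0],[0,0,0],[0,0,0]])

```text
clock: 27.82
position: [0.6491, 0.1434, 0.1577]
tool_rot: [-3.142, 0.0, 0.088]
force: [0.4, -1.1, -1.2]
grip_width: 0.0216
```

Request:
arm_command(gripper=[1.5,1.5,1.5], slide=[[0,0,0.02],[0,0,0.04],[0,0,0.04]], turn=[[0,0,0],[0,0,0],[0,0,0]])

```text
clock: 28.2
position: [0.6491, 0.1435, 0.1572]
tool_rot: [-3.142, 0.0, 0.088]
force: [-0.7, -0.1, -0.9]
grip_width: 0.0214
```

Request:
arm_command(gripper=[1.5,1.5,1.5], slide=[[0,0,0.02],[0,0,0.04],[0,0,0.04]], turn=[[0,0,0],[0,0,0],[0,0,0]])

```text
clock: 28.58
position: [0.6492, 0.1435, 0.1569]
tool_rot: [-3.142, -0.0, 0.088]
force: [-0.1, 0.7, -0.4]
grip_width: 0.0215
```

Request:
arm_command(gripper=[1.5,1.5,1.5], slide=[[0,0,0.03],[0,0,0.03],[0,0,0.03]], turn=[[0,0,0],[0,0,0],[0,0,0]])

```text
clock: 28.95
position: [0.6492, 0.1435, 0.1567]
tool_rot: [-3.141, -0.0, 0.088]
force: [-0.1, -0.5, 1.9]
grip_width: 0.0213
```

Request:
arm_command(gripper=[1.5,1.5,1.5], slide=[[0,0,0.02],[0,0,0.02],[0,0,0.02]], turn=[[0,0,0],[0,0,0],[0,0,0]])

```text
clock: 29.32
position: [0.6492, 0.1434, 0.1565]
tool_rot: [-3.142, -0.0, 0.088]
force: [0.1, 0.7, 2.7]
grip_width: 0.0213
```

Level: opposite sides both touch at 0.1567. Lifting off and going back to the block.

Request:
arm_command(gripper=[1.5,1.5,1.5,1.5,1.5], slide=[[0,0,-2],[0,0,-5.5],[-2.5,5,-5.5],[-5,10,-5.5],[-7.5,15,-5.5]], turn=[[0,0,0],[0,0,0],[0,0,0],[0,0,0],[0,0,0]])

```text
clock: 29.95
position: [0.5869, -0.0141, 0.2126]
tool_rot: [3.141, -0.001, 0.088]
force: [0.4, 0.3, -1.2]
grip_width: 0.0216
```

Request:
arm_command(gripper=[1.5,1.5,1.5,1.5,1.5], slide=[[-2.5,5,0],[-5,10,0],[-7.5,15,0],[-9.5,20,0],[-11.2,23.4,0]], turn=[[0,0,0],[0,0,0],[0,0,0],[0,0,0],[0,0,0]])

```text
clock: 30.58
position: [0.4957, -0.258, 0.2126]
tool_rot: [3.141, -0.001, 0.086]
force: [0.6, 0.6, -1.0]
grip_width: 0.0218
```

Request:
arm_command(gripper=[1.5,1.5,1.5,1.5], slide=[[0,0,0],[0,0,2],[0,0,2.5],[0,0,2.5]], turn=[[0,0,0],[0,0,0],[0,0,0],[0,0,0]])

```text
clock: 31.08
position: [0.4969, -0.255, 0.1868]
tool_rot: [-3.141, 0.0, 0.089]
force: [1.2, -0.1, -1.4]
grip_width: 0.0212
```

```bash
python3 -c "
from h import *
s=bot.observe()['position']; print(s)
b=vision.grab_frame('scene'); t=vision.grab_frame('top')
print('tip px',proj('scene',s-[0,0,.0855]),'hole px',proj('scene',np.array([.497,-.2555,.074])))
cv2.imwrite('pics/c4.png',cv2.resize(b[100:220,170:260],None,fx=5,fy=5,interpolation=2))
go(.497,-.2555,.1,5)"
```

```text
[ 0.4969 -0.255   0.1868]
tip px [212.2395 175.1154] hole px [214.188  182.6731]
t 31.18 pos [ 0.497  -0.2553  0.1871] rot [179.9856  -0.037    5.0587] F [ 0.0824 -0.2758 -1.8126] M [-0.004   0.0172  0.0231] w 0.0214
slide [-0.0053  0.0186  8.7073] turn [ 0.0144 -0.037   0.0587]
```

View pics/c4.png

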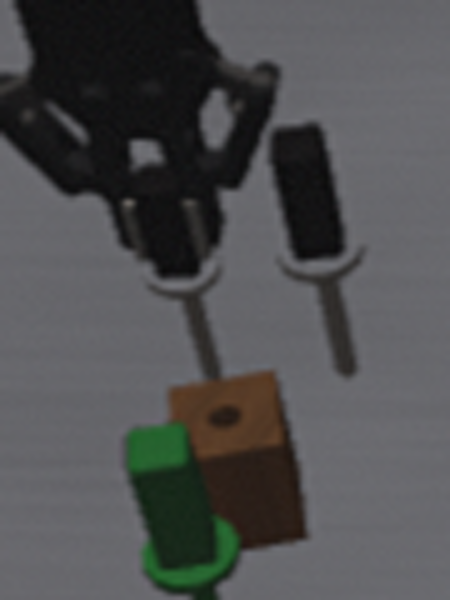

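The tip (crop 212,378) projects where predicted. The hole (crop 225,416) lies about 1 mm in +x and +y from the TCP, which agrees with the block centroid. I'll shift 1 mm and go down.

Request:
arm_command(gripper=[1.5,1.5,1.5,1.5,1.5], slide=[[0.1,-0.1,1],[0.1,-0.1,2],[0.1,-0.1,2.7],[0.1,-0.1,3.2],[0.1,-0.1,3.5]], turn=[[0,0,0],[0,0,0],[0,0,0],[0,0,0],[0,0,0]])

```text
clock: 31.8
position: [0.4975, -0.2544, 0.151]
tool_rot: [-3.141, 0.0, 0.088]
force: [-0.9, -1.0, -1.9]
grip_width: 0.0216
```

Request:
arm_command(gripper=[1.5,1.5,1.5], slide=[[0,0,0.4],[0,0,0.8],[0,0,0.8]], turn=[[0,0,0],[0,0,0],[0,0,0]])

```text
clock: 32.17
position: [0.4974, -0.2543, 0.1431]
tool_rot: [-3.141, 0.0, 0.088]
force: [0.7, -0.6, -1.2]
grip_width: 0.0214
```

The tip is in the hole with no side load. Continuing down.

Request:
arm_command(gripper=[1.5,1.5,1.5,1.5,1.5], slide=[[0,0,1.2],[0,0,2.4],[0,0,3.6],[0,0,4.6],[0,0,5.1]], turn=[[0,0,0],[0,0,0],[0,0,0],[0,0,0],[0,0,0]])

```text
clock: 32.8
position: [0.4973, -0.2543, 0.0915]
tool_rot: [-3.141, 0.001, 0.088]
force: [-0.3, 0.2, -1.3]
grip_width: 0.0214
```

Request:
arm_command(gripper=[1.5,1.5,1.5], slide=[[0,0,0.1],[0,0,0.2],[0,0,0.2]], turn=[[0,0,0],[0,0,0],[0,0,0]])

```text
clock: 33.17
position: [0.4976, -0.2545, 0.0906]
tool_rot: [3.141, -0.0, 0.088]
force: [-0.0, -0.2, -0.5]
grip_width: 0.0213
```

Request:
arm_command(gripper=[1.5,1.5,1.5], slide=[[0,0,0.05],[0,0,0.1],[0,0,0.1]], turn=[[0,0,0],[0,0,0],[0,0,0]])

```text
clock: 33.55
position: [0.4976, -0.2545, 0.0895]
tool_rot: [3.142, -0.0, 0.088]
force: [-1.3, 0.4, 3.1]
grip_width: 0.0214
```

Request:
arm_command(gripper=[1.5,1.5,1.5], slide=[[0,0,0.05],[0,0,0.1],[0,0,0.1]], turn=[[0,0,0],[0,0,0],[0,0,0]])

```text
clock: 33.92
position: [0.4976, -0.2545, 0.0894]
tool_rot: [3.141, -0.0, 0.088]
force: [-7.7, 2.7, 23.6]
grip_width: 0.0213
```

Seated at 0.0895, the same height as at pickup. Unload and open.

Request:
arm_command(gripper=[1.5,1.5,2.6,4,6], slide=[[0,0,-0.1],[0,0,-0.1],[0,0,-0.1],[0,0,-0.1],[0,0,-0.1]], turn=[[0,0,0],[0,0,0],[0,0,0],[0,0,0],[0,0,0]])

```text
clock: 34.55
position: [0.4975, -0.2544, 0.0892]
tool_rot: [-3.141, 0.0, 0.088]
force: [0.4, 0.4, 1.2]
grip_width: 0.0567
```

Request:
arm_command(gripper=[6,6,6,6], slide=[[0,0,0],[0,0,-1],[0,0,-5],[0,0,-10]], turn=[[0,0,0],[0,0,0],[0,0,0],[0,0,0]])

```text
clock: 35.05
position: [0.4971, -0.2542, 0.1906]
tool_rot: [-3.141, 0.001, 0.088]
force: [0.0, -0.2, 0.0]
grip_width: 0.0595
```

Request:
arm_command(gripper=[6,6,6], slide=[[-3,5,-3],[-6,9,-5],[-6,9,-5]], turn=[[0,0,0],[0,0,0],[0,0,0]])

```text
clock: 35.42
position: [0.4436, -0.3533, 0.2417]
tool_rot: [3.138, -0.002, 0.082]
force: [0.4, 0.3, -0.7]
grip_width: 0.0601
```

```bash
python3 -c "
from h import *
b=vision.grab_frame('scene'); t=vision.grab_frame('top')
A=cv2.resize(b[110:220,170:260],None,fx=5,fy=5,interpolation=2)
B=cv2.resize(t[190:300,385:445],None,fx=5,fy=5,interpolation=2)
cv2.imwrite('pics/c5.png',np.hstack([A,B])); go(.5,-.25,.2,5)"
```

```text
t 35.52 pos [ 0.4455 -0.3494  0.2399] rot [179.9871  -0.0425   4.9815] F [ 0.1118  0.2769 -0.7413] M [-0.007  -0.0128 -0.0061] w 0.06
slide [ 6.2871 -9.4312  3.9949] turn [ 0.0129 -0.0425 -0.0185]
```

View pics/c5.png

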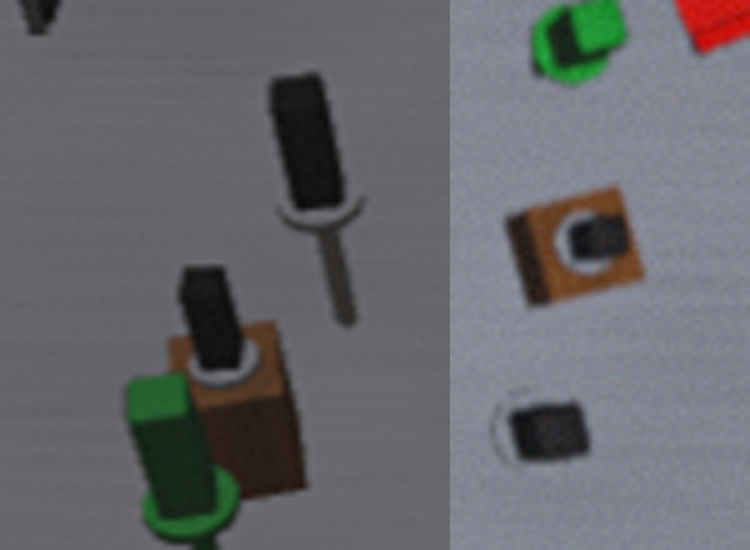

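The probe stands upright in its block with the collar on the block's top (collar at left crop 224,362 and right crop 588,242). The other two are where they were. Handing in.

```bash
python3 -c "
from workcell import job_done
print(job_done())"
```

```text
the job is handed in; nothing more can be done
None
```

I levelled the platter with the probe and put the probe back in its block. The job was handed in at about 35.5 s; no verdict is reported.

- **Probe:** I took the smaller black-handled probe, the one hanging in the block. I left the larger black one and the green one alone.
- **Finding the high spot:** Light touches at the middle and at two rim points gave a lean of about 0.037 rad. The predicted high spot, 80 mm out, touched at the height expected (about 3 mm above the middle).
- **Levelling:** I pressed there at about 9–10 N. The platter sprang back slightly the first time, so I pressed once more. At light touch the pressed spot and the point opposite both then read TCP z 0.1567 m, against 0.1568 m at the middle. That is level to about 0.1–0.2 mm; the force readings carry about 1 N of noise.
- **Putting the probe back:** It went in without side load on the way down and seated at the same height as at pickup (0.0895 m). My last push on the collar read about 24 N at the wrist, on the block and not the scale. After release, the final picture shows it upright with the collar on the block and the gripper clear.
- **Not checked:** I did not measure the bowl, scraper and jar again at the end; the arm's path stayed well away from them.

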